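Park the index plunger and unload the end-drilling fixture

ROBOT

A 6-joint arm with a two-finger parallel gripper is mounted at the origin on a cart in front of the work surface, level with it; the furniture and walls round the work are solid. World frame = base frame: x ahead of the robot, y to its left, z up, the work surface at z = 0. Lengths are in m, angles in degrees, forces in N, time in s.
With the tool pointing down it reaches from about 0.25 to 0.725 m from the base axis. Payload 9.7 kg.
Tool frame: the origin (TCP) lies on the centre line of the jaws, within the pads' length; the fingertips stand 14 mm ahead of it and the grasp point (between the pads) lies 5 mm behind it; z points along the fingers, y is the line along which they close (so a half turn about z gives the same grasp; the last joint's range is limited). The gripper opens to 85 mm and grips with 20 to 120 N. Pads are 22 mm wide; open, the fingers measure 114 mm over their backs; the gripper's body (76 mm by 85 mm) begins 54 mm behind the grasp point. The pads swing forward as they close: fully open they stand 13 mm farther back than shut.
Start: joints at [-66.921, 4.979, 10.078, 95.1, 0, 90], TCP at [0.216, -0.506, 0.245] pointing down, gripper open.
Joint ranges: [-179.16, 179.16], [-48.56, 103.87], [-65.8, 70.77], [-126.05, 130.52], [-82.76, 87.17], [-180, 180]. Speed limits (degrees/s): [127.2, 127.2, 147.25, 180, 180, 180].

INTERFACE

Orientations are given as [roll, pitch, yaw] about the fixed x, y, z axes, in that order (R = Rz(yaw) Ry(pitch) Rx(roll)).
In Python, from workcell import bot, camera, get_calibration, ticket gives the robot as it stands. The module is installed in compiled form; this text tells all that it offers.
- The arm moves only by the tool send_rows, never from a script. Its arguments are lists of equal length, an entry for each row: "linear": the shift along the tool's x, y, z in m, a list of three; "twist": the turn, a rotation vector about the tool's x, y, z in units of 10 degrees (1.0 is 10 degrees), a list of three; "gripper": the opening in per cent of the stroke, from 0 (shut) to 100 (fully open). In form: {"linear": [[x, y, z], ...], "twist": [[wx, wy, wz], ...], "gripper": [gripper, ...]}. A call has 1 to 8 rows; each row shifts and turns the commanded pose from where the row before left it, along the tool's axes as they then stand; what a row does not reach is not made up. A row lasts 1/8 s, in which the tool goes at most 62.5 mm and 10.7 degrees, less where a joint would pass 70% of its speed; a pose out of reach is approached as far as the arm can. A call with a gripper value outside its range is refused whole. The fingers move at their own pace and stop on an object; "grip_force" is the grip in N (left out, the last holds). Time passes only in rows, so rows that do not move let the fingers close. It gives the time, the measured TCP pose, the force, the opening and the grip force at its end, in the units of the state.
- bot.get_obs(): the state, without advancing time (a new reading comes with each control period).
- camera(name): name is "scene" or "top" or "wrist"; returns the picture (420x560x3 uint8, red, green, blue); there is no depth.
- get_calibration(name): a dict with "fx", "fy", "cx", "cy" (pixels), "origin" and "orientation" of the camera in the world; the wrist camera has in their place "hand_eye" (4x4, takes a point from camera to tool coordinates, whose origin is the TCP and whose axes are the flange's). Camera axes: x right, y down, z forward; pixel columns grow to the right and rows downward; lengths in m; the calibration is good to about 2 mm. A picture is of the moment at which its call begins: read the wrist's pose just before it. get_calibration takes no time and is no camera call.
- ticket.job_done(): hands the job in; it is judged then, once.
The state is a dict: "time": time; "q": joint angles; "qd": joint speeds; "joint_efforts": joint torques, N m; "ee_pos": TCP position; "tcp_rot": TCP orientation; "wrist_force": force on the tool from outside, world axes, zero at the start; "torque": the same for the moment, N m; "opening": finger opening in m; "grasp_force": force on a finger pad.
Only numpy, scipy, OpenCV 4.12 (cv2) and the standard library are available. Lean on these libraries where they do the work, as an engineer would, in place of code of your own. Each camera call takes 0.05 s, during which the arm holds its last target. There are 200 camera calls.

TASK

Unload the end-drilling fixture: pull up the sprung T-handle plunger on its sliding stop and twist it clockwise (seen from above) until its cross pin drops into the rest notch, so that it stays up by itself; then slide the freed stop back along the rail until it rests against the end of its travel, and lift the wooden block out of the nest and lay it flat on the bench, clear of the fixture. Work by feel and force nothing: do not twist before the cross pin has come clear of its slot, do not haul on the plunger at the top of its stroke, do not push the stop while its pin is still in the rail, and do not ram it into the end. Leave the plunger parked and the stop back, and leave the other things on the bench where they are.

Things in the scene. Friction and masses are not known exactly. Their poses are not given: they have to be found in the camera images.
- fixture: End-drilling fixture, fixed to the bench; origin at the centre of the underside of its pale wooden base, 116 x 264 x 16 mm. x to the back, y along the rail (the stop is freed towards +y), z up; base top at z 16. Bushed aluminium end plate at y -130 to -114, up to z 66. Steel rail x -12 to 12, y -18 to 110, up to z 26, with index holes at y 14, 42 and 70.
- nest (a point): Middle of the nest's floor (fixture frame 0, -67.5, 16 mm; axes as the fixture's), where the block lies between the end plate and the stop's jaw. Low aluminium back fence x 21.5 to 35, 14 mm above the floor; front ledge x -33 to -21.5, 8 mm above it; both as long as the block.
- travel_end (a point): Middle of the face of the dark steel end block (x -24 to 24, y 110 to 124, up to z 40 mm in the fixture frame) against which the stop comes to rest, 70 mm from where the stop's rear face stands at the start. Axes as the fixture's.
- block: The drilled block: pale wooden offcut 40 x 90 x 40 mm (x, y, z), origin at the centre of its underside, 0.06 to 0.11 kg. It lies in the nest, long side along the rail, with about 1.5 mm of play all round. Its upper 26 mm stand clear of the fence. Until the stop is back, the stop's lip lies over its +y end by 8 mm, so it cannot be lifted out.
- stop: Grey painted sliding stop, 60 x 61 mm. Origin on the plunger's axis, level with the base top; axes as the fixture's. Deck at z 28, y -35 to 26; upright jaw y -35 to -22, x -26 to 26, up to z 50.5, with a lip (x -14 to 14) to y -45 over the block. At the start the plunger's pin holds it in the first index hole (1 mm of play). Freed, it drags on the rail with about 4 N.
- plunger: The sprung 8 mm steel locking pin and its shaft in the middle of the stop; it moves straight up and down. Origin on its axis, level with the stop's origin when down. When down it enters the rail by 3.5 mm. The spring holds it down with 8 N, growing 0.35 N per mm of lift; with weight and friction the pull is felt as some 10 to 17 N.
- grip (a point): Middle of the black T-handle at the top of the plunger, 90 mm above the bench when down: a bar 40 mm long (x of this point), 12 mm thick (y), 18 mm high (z). Grip it from above across its 12 mm. The sleeve below it reaches to 66 to 76 mm above the bench. With the plunger in its rest notch the T stands square across the rail, and the stop can be pulled along by it.
- collar: Retaining collar on the plunger's shaft, hidden inside the sleeve; it meets the sleeve's end at the top of the stroke. Moves with the plunger; origin as the plunger's.
- deck (a point): Middle of the stop's deck (28 mm above the stop's origin), where the dark sleeve, 34 mm in diameter, stands in its nut. The handle's cross pin (5 mm thick, 32 mm long, along the grip point's y) lies in a deep slot of the sleeve's crown, which keeps the handle from turning until it is lifted clear. The sleeve is screwed in to a different height each time, not measured.
- stop_travel (a joint): Travel of the stop along the rail (m): 0 at the start, about 0.070 against the end block.
- plunger_lift (a joint): Lift of the plunger (m): 0 down. The cross pin comes clear of the slot, over the crown's edge, at a lift anywhere between 0.007 and 0.017 (it depends on the sleeve); the end of the stroke is a hard stop only 0.002 beyond that. In the rest notch the lift is 0.0025 less than where it came clear.
- plunger_twist (a joint): Turn of the T-handle (rad), growing clockwise seen from above: 0 in the slot (0.1 of play either way), 1.22 in the middle of the rest notch (0.1 of play). Once clear it turns easily as far as a high wall just beyond the notch; lowered there it drops 2.5 mm into the notch and stays up.
- chuck_key: Steel drill chuck key, 70 x 72 x 17 mm, lying in front of the stop's end of the fixture; leave it.
- carpenter_pencil: Flat red carpenter's pencil, 13 x 167 x 9 mm, lying behind the fixture; leave it.
- sanding_block: Brown sanding block, 62 x 102 x 30 mm, lying behind the fixture; leave it.
- offcut_a: Another pale wooden offcut, 62 x 130 x 38 mm, larger than the block, loose on the bench to the right of the fixture; leave it.
- screwdriver_amber: Screwdriver with an amber handle, 29 x 185 x 28 mm, lying to the right near the bench's front edge; leave it.

How it is judged (in metres and radians):
On the way, in this order (a step that is already met when the one before it is completed fails the run):
1. the plunger is pulled up and turned to the rest notch (value of joint plunger_lift above 0.0038 m and value of joint plunger_twist above 1.05 rad), for 0.2 s.
2. the stop is back at the end of its travel with the plunger still up (all of step 1 and value of joint stop_travel above 0.066 m), for 0.2 s.
At the end, for the whole second after the job is handed in: The plunger stays up by itself in the rest notch (lift over 3.8 mm, twist over 1.05 rad), the stop is back within 4 mm of its end of travel (over 66 mm), and the block lies flat and still on the bench (underside within 5 mm of the top, tilt under 0.1 rad), not touching the fixture (all of step 2 and height (world z) of block between -0.005 and 0.005 m and angle between block's own z axis and vertical below 0.1 rad and contact force between block and fixture below 0.05 N and linear speed of block below 0.02 m/s).
It fails at once if the plunger is hauled against the end of its stroke: its retaining collar presses on the sleeve with more than 25 N (contact force between collar and stop above 25 N).
It fails at once if parts of the fixture's mechanism (plunger, sleeve, rail, stop, end block) press on one another with more than 45 N (contact force between stop and fixture above 45 N).
It fails at once if the block is forced against the stop or fixture with more than 30 N (contact force between block and fixture above 30 N).
It fails at once if a bystander (chuck key, pencil, sanding block, loose offcut, screwdriver) is moved more than 20 mm (distance of any of offcut_a, screwdriver_amber, chuck_key, carpenter_pencil, sanding_block from where it was at the start of the episode above 0.02 m).
It also fails if it takes over 70 s, if anything falls off the work surface, if the arm or the gripper's body presses on something with over 40 N, if the wrist force passes 120 N, or if a joint passes its speed limit or range.

## Working session

There is one attempt and no reset: what is moved stays moved. The work goes in short steps, Python scripts to look and compute and a tool call to move; the robot and the scene stay as the last step left them, time stands still between calls to the robot, and variables do not carry over. Pictures are saved under pics/ and viewed, at most 10 in all, crops included, and the job is handed in when it is done.

Besides the shell and the picture viewer there is one more tool, called in YAML: its name, and indented under it one key for each argument. send_rows: Moves the arm, as the interface text tells. Its arguments: {"type":"object","properties":{"linear":{"type":"array"},"twist":{"type":"array"},"gripper":{"type":"array"},"grip_force":{"type":"number"}},"required":["linear","twist","gripper"]}

```bash
mkdir -p pics; python3 - <<'E'
from workcell import bot,camera,get_calibration
import cv2,numpy as np
o=bot.get_obs();print({k:np.round(v,3) for k,v in o.items()})
for n in("scene","top"):
    cv2.imwrite(f"pics/{n}0.png",camera(n)[:,:,::-1]);print(n,get_calibration(n))
print(get_calibration("wrist"))
E
```

```text
{'time': np.float64(0.0), 'q': array([-66.92 ,   5.009,  10.034,  95.099,  -0.   ,  90.001]), 'qd': array([ 0.038,  0.116,  0.026, -0.046, -0.083,  0.045]), 'joint_efforts': array([-3.0000e-03, -5.2037e+01,  4.6482e+01,  1.6000e-02, -0.0000e+00,
        0.0000e+00]), 'ee_pos': array([ 0.216, -0.506,  0.245]), 'tcp_rot': array([-179.925,    0.   ,   23.079]), 'wrist_force': array([0.006, 0.203, 0.232]), 'torque': array([-0.05 ,  0.006,  0.062]), 'grasp_force': np.float64(0.0), 'opening': np.float64(0.086)}
scene {'fx': 404.7114636705141, 'fy': 404.7114636705141, 'cx': 284.3509826781412, 'cy': 208.62252419952438, 'origin': array([ 0.02729247, -0.92311757,  0.48151172]), 'orientation': array([-117.97389079,    1.38606401,  -43.13345527])}
top {'fx': 476.95220904224743, 'fy': 476.95220904224743, 'cx': 278.7886241832558, 'cy': 207.96428839255424, 'origin': array([ 0.36103271, -0.38695308,  0.98695859]), 'orientation': array([-169.20643463,    0.52417569,  -88.74486238])}
{'fx': 362.08852320688266, 'fy': 362.08852320688266, 'cx': 277.3675499326354, 'cy': 202.61252835226637, 'hand_eye': array([[ 7.09575244e-04, -9.53743279e-01, -3.00621447e-01,
         7.59531373e-02],
       [ 9.99999153e-01,  1.00477176e-03, -8.27351732e-04,
         2.40454425e-04],
       [ 1.09113709e-03, -3.00620605e-01,  9.53743184e-01,
        -1.26836561e-01],
       [ 0.00000000e+00,  0.00000000e+00,  0.00000000e+00,
         1.00000000e+00]])}
```

View pics/top0.png

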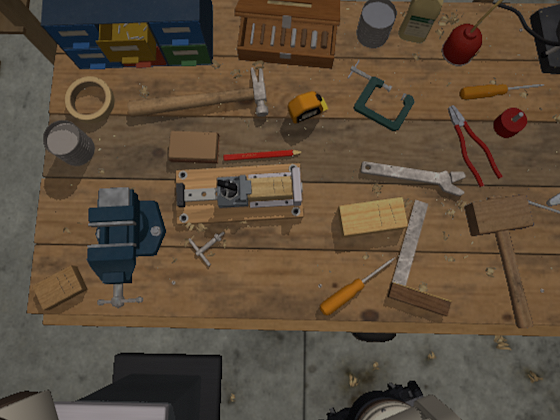

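View pics/scene0.png

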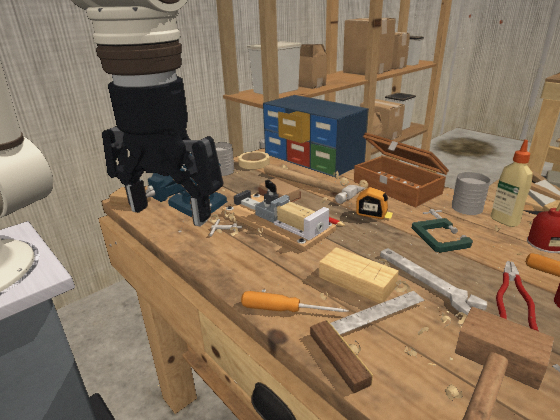

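The top view shows the fixture at about (177–303, 166–222). The T-handle is near (228,186), the block near (270,188), the end plate near (297,186) and the dark end block near (180,195). The chuck key is at (207,248), and the free bench in front of the nest end is around (275,255).

```bash
cat > h.py <<'E'
from workcell import bot,camera,get_calibration
import cv2,numpy as np
from scipy.spatial.transform import Rotation as R
def cam(n,o=None):
    c=get_calibration(n)
    if n=="wrist":
        T=np.eye(4);T[:3,:3]=R.from_euler("xyz",o["tcp_rot"],degrees=True).as_matrix();T[:3,3]=o["ee_pos"]
        M=T@c["hand_eye"];return c,M[:3,:3],M[:3,3]
    return c,R.from_euler("xyz",c["orientation"],degrees=True).as_matrix(),np.array(c["origin"])
def pt(C,u,v,z):
    c,Rm,p=C;d=Rm@np.array([(u-c["cx"])/c["fx"],(v-c["cy"])/c["fy"],1]);return p+d*(z-p[2])/d[2]
def px(C,P):
    c,Rm,p=C;q=Rm.T@(np.array(P)-p);return q[0]/q[2]*c["fx"]+c["cx"],q[1]/q[2]*c["fy"]+c["cy"]
E
python3 - <<'E'
from h import *
C=cam("top")
for u,v,z in[(177,170,.016),(177,222,.016),(303,166,.016),(303,217,.016),(228,186,.09),(270,188,.056),(275,255,0),(207,248,0),(373,217,.038)]: print(u,v,pt(C,u,v,z).round(3))
im=cv2.imread("pics/top0.png");cv2.imwrite("pics/c.png",cv2.resize(im[150:240,160:320],None,fx=5,fy=5,interpolation=cv2.INTER_CUBIC))
E
```

```text
177 170 [ 0.623 -0.158  0.016]
177 222 [ 0.512 -0.165  0.016]
303 166 [ 0.637 -0.423  0.016]
303 217 [ 0.528 -0.424  0.016]
228 186 [ 0.573 -0.276  0.09 ]
270 188 [ 0.579 -0.356  0.056]
275 255 [ 0.45  -0.368  0.   ]
207 248 [ 0.461 -0.227  0.   ]
373 217 [ 0.527 -0.564  0.038]
```

View pics/c.png

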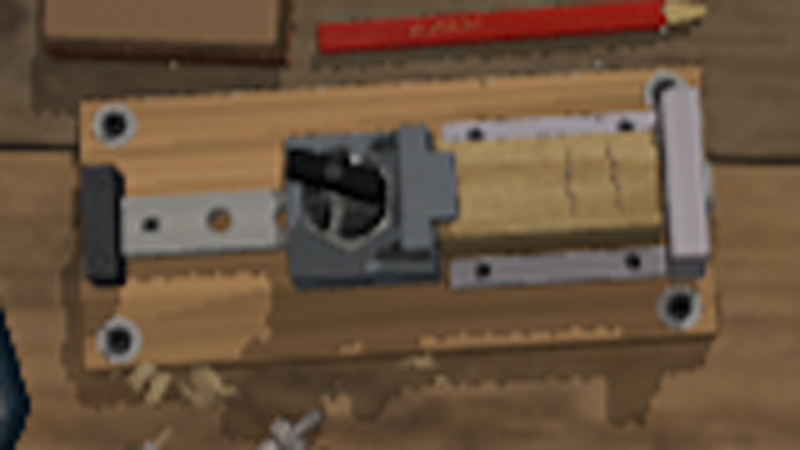

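The crop shows the T-handle bar running up-left to down-right, centred near crop (335,175), which is about (227,185) in the full picture. That is about 70° counter-clockwise of square, as expected. The fixture yaw is about +3.3° with its centre at (0.575, −0.292), and this agrees with the handle position. I'm moving above the handle now and turning the tool to match the bar.

send_rows:
  linear:
    - [0.0523, -0.009, 0.003]
    - [0.0523, -0.009, 0.003]
    - [0.0523, -0.009, 0.003]
    - [0.0523, -0.009, 0.003]
    - [0.0523, -0.009, 0.003]
    - [0.0523, -0.009, 0.003]
    - [0.0523, -0.009, 0.003]
    - [0.0523, -0.009, 0.003]
  twist:
    - [0, 0, 0]
    - [0, 0, 0]
    - [0, 0, 0]
    - [0, 0, 0]
    - [0, 0, 0]
    - [0, 0, 0]
    - [0, 0, 0]
    - [0, 0, 0]
  gripper: [100, 100, 100, 100, 100, 100, 100, 100]

```text
time: 1.1
ee_pos: [0.5735, -0.2745, 0.2208]
tcp_rot: [-180.0, 0.0, 23.1]
wrist_force: [0.6, -0.7, -0.6]
opening: 0.0857
grasp_force: 0.0
```

send_rows:
  linear:
    - [0, 0, 0]
    - [0, 0, 0]
    - [0, 0, 0]
    - [0, 0, 0]
    - [0, 0, 0]
    - [0, 0, 0]
    - [0, 0, 0]
  twist:
    - [0, 0, -1]
    - [0, 0, -1]
    - [0, 0, -1]
    - [0, 0, -1]
    - [0, 0, -1]
    - [0, 0, 0]
    - [0, 0, 0]
  gripper: [60, 60, 60, 60, 60, 60, 60]

```text
time: 1.98
ee_pos: [0.5722, -0.2757, 0.221]
tcp_rot: [-180.0, -0.0, 72.9]
wrist_force: [0.6, -0.4, 0.3]
opening: 0.0509
grasp_force: 0.0
```

```bash
python3 - <<'E'
from h import *
o=bot.get_obs();im=camera("wrist")[:,:,::-1];cv2.imwrite("pics/w1.png",im)
np.save("w1.npy",np.r_[o["ee_pos"],o["tcp_rot"]])
print({k:np.round(v,3) for k,v in o.items()})
E
```

```text
{'time': np.float64(1.975), 'q': array([-2.5727e+01,  1.6682e+01,  2.0872e+01,  9.4217e+01, -1.0000e-03,
        8.1416e+01]), 'qd': array([ 0.082, -0.098,  0.076,  0.001,  0.155, -0.613]), 'joint_efforts': array([ 6.0000e-03, -6.4801e+01,  4.6563e+01,  7.0000e-03,  0.0000e+00,
       -6.5000e-02]), 'ee_pos': array([ 0.572, -0.276,  0.221]), 'tcp_rot': array([-1.79973e+02, -3.00000e-03,  7.28570e+01]), 'wrist_force': array([ 0.587, -0.373,  0.273]), 'torque': array([ 0.046, -0.046, -0.003]), 'grasp_force': np.float64(0.0), 'opening': np.float64(0.051)}
```

View pics/w1.png

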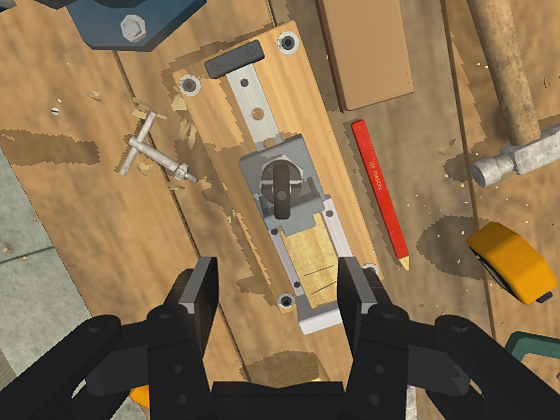

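The wrist view shows the T-bar nearly vertical in the picture, about (281,162) to (282,218). The base bolts are at (189,86), (288,42) and (286,301), and the block is at about (310,260).

```bash
python3 - <<'E'
from h import *
im=cv2.imread("pics/w1.png");s=np.load("w1.npy");C=cam("wrist",dict(ee_pos=s[:3],tcp_rot=s[3:]))
for th in(40,55,70):
    m=np.zeros(im.shape[:2],np.uint8);m[150:228,262:302]=(im.max(2)[150:228,262:302]<th)*255
    m=cv2.morphologyEx(m,cv2.MORPH_OPEN,np.ones((7,7)))
    for c in cv2.findContours(m,0,2)[0]:
        (u,v),wh,a=cv2.minAreaRect(c);b=cv2.boundingRect(c);print(th,(u,v),wh,a,b,pt(C,u,v,.099).round(4))
e=[pt(C,*p,.099) for p in((281,162),(282,218))];d=e[0]-e[1];print(e,np.linalg.norm(d),np.degrees(np.arctan2(d[1],d[0])))
b=[pt(C,*p,.017) for p in((189,86),(288,42),(286,301))]
d=b[0]-b[2];x=b[1]-b[0]
print(b,np.linalg.norm(d),np.linalg.norm(x),"yaw",np.degrees(np.arctan2(-d[0],d[1])),np.degrees(np.arctan2(x[1],x[0])),"centre",(b[1]+b[2])/2)
E
```

```text
70 (279.0, 212.5) (11.0, 10.0) 90.0 (274, 207, 11, 12) [ 0.5698 -0.2851  0.099 ]
[array([ 0.58201859, -0.24994482,  0.099     ]), array([ 0.57065878, -0.28977158,  0.099     ])] 0.04141516463947569 74.08023266465308
[array([ 0.52103508, -0.17790967,  0.017     ]), array([ 0.61340887, -0.16949607,  0.017     ]), array([ 0.54012015, -0.40803948,  0.017     ])] 0.23091983088571152 0.09275615968754711 yaw 4.740789571158223 5.204262610906537 centre [ 0.57676451 -0.28876777  0.017     ]
```

```bash
python3 - <<'E'
import cv2
im=cv2.imread("pics/w1.png");cv2.imwrite("pics/c2.png",cv2.resize(im[120:240,220:340],None,fx=5,fy=5,interpolation=cv2.INTER_CUBIC))
E
```

```text
(no output)
```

View pics/c2.png

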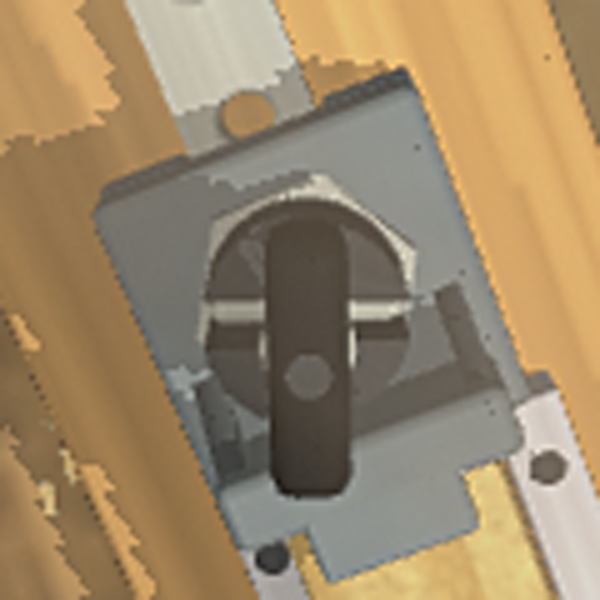

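The zoom shows the bar's centre dot at crop (308,377), which is about (281.6,195.4). The bar's long edges are nearly parallel to the picture's columns, leaning about 1°.

```bash
python3 - <<'E'
from h import *
s=np.load("w1.npy");C=cam("wrist",dict(ee_pos=s[:3],tcp_rot=s[3:]))
q=lambda u,v:pt(C,220+u/5-.4,120+v/5-.4,.099)
P=q(308,377);print(P)
for a,b in(((268,260),(273,480)),((346,260),(352,480))):
    d=q(*a)-q(*b);print(np.degrees(np.arctan2(d[1],d[0])))
g=np.array([P[0],P[1],.0])-s[:3];Rm=R.from_euler("xyz",s[3:],degrees=True).as_matrix();print(Rm.T@g)
# lip corners, jaw z .0665
l=[pt(C,220+u/5-.4,120+v/5-.4,.0665) for u,v in((331,582),(478,522))];print(l)
d=l[1]-l[0];print(np.linalg.norm(d),np.degrees(np.arctan2(d[1],d[0])))
E
```

```text
[ 0.5751909  -0.27286667  0.099     ]
73.97532325245417
74.97001340037271
[0.00359287 0.00210661 0.22102704]
[array([ 0.56598656, -0.31741844,  0.0665    ]), array([ 0.59239899, -0.3142879 ,  0.0665    ])]
0.026597305376431714 6.759452868573653
```

send_rows:
  linear:
    - [0.0036, 0.002, 0.03]
    - [0, 0, 0.04]
    - [0, 0, 0.036]
    - [0, 0, 0.02]
    - [0, 0, 0]
    - [0, 0, 0]
  twist:
    - [0, 0, -0.16]
    - [0, 0, 0]
    - [0, 0, 0]
    - [0, 0, 0]
    - [0, 0, 0]
    - [0, 0, 0]
  gripper: [60, 60, 60, 60, 60, 60]

```text
time: 2.78
ee_pos: [0.5756, -0.2731, 0.0965]
tcp_rot: [179.9, 0.0, 74.6]
wrist_force: [0.4, 0.1, 0.5]
opening: 0.0514
grasp_force: 0.0
```

send_rows:
  linear:
    - [0, 0, 0]
    - [0, 0, 0]
    - [0, 0, 0]
    - [0, 0, 0]
    - [0, 0, 0]
    - [0, 0, 0]
  twist:
    - [0, 0, 0]
    - [0, 0, 0]
    - [0, 0, 0]
    - [0, 0, 0]
    - [0, 0, 0]
    - [0, 0, 0]
  gripper: [30, 20, 0, 0, 0, 0]
  grip_force: 20

```text
time: 3.52
ee_pos: [0.5757, -0.273, 0.096]
tcp_rot: [179.9, 0.0, 74.7]
wrist_force: [2.0, 0.1, 5.4]
opening: 0.0112
grasp_force: 24.1
```

```bash
cat > s.py <<'E'
from h import *
o=bot.get_obs();print({k:np.round(o[k],4) for k in("time","ee_pos","tcp_rot","wrist_force","torque","grasp_force","opening")})
E
python3 s.py
```

```text
{'time': np.float64(3.525), 'ee_pos': array([ 0.5757, -0.273 ,  0.096 ]), 'tcp_rot': array([1.799154e+02, 1.070000e-02, 7.467880e+01]), 'wrist_force': array([2.0237, 0.0991, 5.4359]), 'torque': array([-0.0449, -0.2231, -0.0212]), 'grasp_force': np.float64(24.148), 'opening': np.float64(0.0112)}
```

send_rows:
  linear:
    - [0, 0, 0]
    - [0, 0, 0]
    - [0, 0, -0.002]
    - [0, 0, -0.002]
    - [0, 0, -0.002]
    - [0, 0, 0]
    - [0, 0, 0]
  twist:
    - [0, 0, 0]
    - [0, 0, 0]
    - [0, 0, 0]
    - [0, 0, 0]
    - [0, 0, 0]
    - [0, 0, 0]
    - [0, 0, 0]
  gripper: [0, 0, 0, 0, 0, 0, 0]
  grip_force: 45

```text
time: 4.4
ee_pos: [0.5753, -0.2729, 0.0995]
tcp_rot: [-179.9, -0.0, 74.7]
wrist_force: [5.8, -2.5, -10.5]
opening: 0.0108
grasp_force: 47.3
```

```bash
python3 s.py
```

```text
{'time': np.float64(4.4), 'ee_pos': array([ 0.5753, -0.2729,  0.0995]), 'tcp_rot': array([-1.79929e+02, -1.52000e-02,  7.46810e+01]), 'wrist_force': array([  5.8411,  -2.5267, -10.4783]), 'torque': array([-0.605 , -1.4835, -0.0542]), 'grasp_force': np.float64(47.3349), 'opening': np.float64(0.0108)}
```

send_rows:
  linear:
    - [0, 0.0008, -0.001]
    - [0, 0, -0.001]
    - [0, 0, -0.001]
    - [0, 0, 0]
    - [0, 0, 0]
  twist:
    - [0, 0, 0]
    - [0, 0, 0]
    - [0, 0, 0]
    - [0, 0, 0]
    - [0, 0, 0]
  gripper: [0, 0, 0, 0, 0]

```text
time: 5.03
ee_pos: [0.5757, -0.2729, 0.1039]
tcp_rot: [-179.9, -0.0, 74.7]
wrist_force: [1.9, -1.3, -12.0]
opening: 0.0105
grasp_force: 46.9
```

send_rows:
  linear:
    - [0, 0, -0.001]
    - [0, 0, 0]
    - [0, 0, 0]
  twist:
    - [0, 0, 0]
    - [0, 0, 0]
    - [0, 0, 0]
  gripper: [0, 0, 0]

```text
time: 5.4
ee_pos: [0.5758, -0.273, 0.1052]
tcp_rot: [-180.0, -0.0, 74.7]
wrist_force: [0.6, -1.4, -11.7]
opening: 0.0108
grasp_force: 47.0
```

send_rows:
  linear:
    - [0, 0, -0.001]
    - [0, 0, 0]
    - [0, 0, 0]
  twist:
    - [0, 0, 0]
    - [0, 0, 0]
    - [0, 0, 0]
  gripper: [0, 0, 0]

```text
time: 5.78
ee_pos: [0.5759, -0.273, 0.1063]
tcp_rot: [-180.0, -0.0, 74.7]
wrist_force: [0.3, -1.5, -12.1]
opening: 0.0108
grasp_force: 46.9
```

send_rows:
  linear:
    - [0, 0, -0.0007]
    - [0, 0, 0]
    - [0, 0, 0]
  twist:
    - [0, 0, 0]
    - [0, 0, 0]
    - [0, 0, 0]
  gripper: [0, 0, 0]

```text
time: 6.15
ee_pos: [0.5759, -0.2731, 0.107]
tcp_rot: [-180.0, -0.0, 74.7]
wrist_force: [-0.5, -1.0, -12.5]
opening: 0.0106
grasp_force: 46.9
```

send_rows:
  linear:
    - [0, 0, -0.0007]
    - [0, 0, 0]
    - [0, 0, 0]
  twist:
    - [0, 0, 0]
    - [0, 0, 0]
    - [0, 0, 0]
  gripper: [0, 0, 0]

```text
time: 6.52
ee_pos: [0.5759, -0.273, 0.1077]
tcp_rot: [-180.0, -0.0, 74.7]
wrist_force: [-1.1, -0.3, -13.9]
opening: 0.0109
grasp_force: 46.8
```

send_rows:
  linear:
    - [0, 0, -0.0007]
    - [0, 0, 0]
    - [0, 0, 0]
  twist:
    - [0, 0, 0]
    - [0, 0, 0]
    - [0, 0, 0]
  gripper: [0, 0, 0]

```text
time: 6.9
ee_pos: [0.576, -0.2731, 0.1084]
tcp_rot: [-180.0, -0.0, 74.7]
wrist_force: [-1.8, -0.8, -12.8]
opening: 0.0111
grasp_force: 46.8
```

send_rows:
  linear:
    - [0, 0, -0.0007]
    - [0, 0, 0]
    - [0, 0, 0]
  twist:
    - [0, 0, 0]
    - [0, 0, 0]
    - [0, 0, 0]
  gripper: [0, 0, 0]

```text
time: 7.28
ee_pos: [0.576, -0.2731, 0.1091]
tcp_rot: [-180.0, -0.0, 74.7]
wrist_force: [-1.2, 0.1, -13.2]
opening: 0.0107
grasp_force: 46.8
```

send_rows:
  linear:
    - [0, 0, -0.0007]
    - [0, 0, 0]
    - [0, 0, 0]
  twist:
    - [0, 0, 0]
    - [0, 0, 0]
    - [0, 0, 0]
  gripper: [0, 0, 0]

```text
time: 7.65
ee_pos: [0.576, -0.2731, 0.1098]
tcp_rot: [-180.0, 0.0, 74.7]
wrist_force: [-1.2, 0.3, -13.8]
opening: 0.0109
grasp_force: 46.7
```

send_rows:
  linear:
    - [0, 0, -0.0007]
    - [0, 0, 0]
    - [0, 0, 0]
  twist:
    - [0, 0, 0]
    - [0, 0, 0]
    - [0, 0, 0]
  gripper: [0, 0, 0]

```text
time: 8.02
ee_pos: [0.576, -0.2731, 0.1102]
tcp_rot: [-180.0, -0.0, 74.7]
wrist_force: [1.2, -1.5, -16.9]
opening: 0.011
grasp_force: 46.3
```

send_rows:
  linear:
    - [0, 0, -0.0007]
    - [0, 0, 0]
    - [0, 0, 0]
  twist:
    - [0, 0, 0]
    - [0, 0, 0]
    - [0, 0, 0]
  gripper: [0, 0, 0]

```text
time: 8.4
ee_pos: [0.5758, -0.273, 0.1104]
tcp_rot: [-179.9, -0.0, 74.7]
wrist_force: [2.3, -1.6, -25.5]
opening: 0.0108
grasp_force: 45.1
```

The force rises at z≈0.110, so that is the collar. I'm backing off about 1 mm and then trying the twist.

send_rows:
  linear:
    - [0, 0, 0.0012]
    - [0, 0, 0.001]
    - [0, 0, 0]
    - [0, 0, 0]
  twist:
    - [0, 0, 0]
    - [0, 0, 0]
    - [0, 0, 0]
    - [0, 0, 0]
  gripper: [0, 0, 0, 0]

```text
time: 8.9
ee_pos: [0.5761, -0.2731, 0.1096]
tcp_rot: [180.0, 0.0, 74.7]
wrist_force: [-1.9, 0.2, -13.3]
opening: 0.0105
grasp_force: 46.8
```

send_rows:
  linear:
    - [0, 0, 0.0003]
    - [0, 0, 0]
    - [0, 0, 0]
    - [0, 0, 0]
  twist:
    - [0, 0, 0.4]
    - [0, 0, 0.4]
    - [0, 0, 0.3]
    - [0, 0, 0]
  gripper: [0, 0, 0, 0]

```text
time: 9.4
ee_pos: [0.5761, -0.2731, 0.109]
tcp_rot: [180.0, -0.0, 63.7]
wrist_force: [-1.8, -0.2, -13.4]
opening: 0.0106
grasp_force: 46.8
```

```bash
python3 s.py
```

```text
{'time': np.float64(9.4), 'ee_pos': array([ 0.5761, -0.2731,  0.109 ]), 'tcp_rot': array([ 1.799836e+02, -7.000000e-04,  6.370000e+01]), 'wrist_force': array([ -1.8077,  -0.2154, -13.449 ]), 'torque': array([ 0.0835,  0.5342, -0.0179]), 'grasp_force': np.float64(46.79), 'opening': np.float64(0.0106)}
```

It turns freely, with about 0 torque at 11°. I'm carrying on to the notch.

send_rows:
  linear:
    - [0, 0, 0]
    - [0, 0, 0]
    - [0, 0, 0]
    - [0, 0, 0]
    - [0, 0, 0]
    - [0, 0, 0]
    - [0, 0, 0]
    - [0, 0, 0]
  twist:
    - [0, 0, 0.8]
    - [0, 0, 0.8]
    - [0, 0, 0.8]
    - [0, 0, 0.8]
    - [0, 0, 0.8]
    - [0, 0, 0.8]
    - [0, 0, 0.6]
    - [0, 0, 0]
  gripper: [0, 0, 0, 0, 0, 0, 0, 0]

```text
time: 10.4
ee_pos: [0.576, -0.273, 0.1088]
tcp_rot: [-180.0, -0.0, 9.8]
wrist_force: [-3.5, 1.2, -12.5]
opening: 0.0108
grasp_force: 46.8
```

```bash
python3 s.py
```

```text
{'time': np.float64(10.4), 'ee_pos': array([ 0.576 , -0.273 ,  0.1088]), 'tcp_rot': array([-1.799904e+02, -3.600000e-03,  9.783500e+00]), 'wrist_force': array([ -3.5004,   1.1525, -12.5216]), 'torque': array([0.1827, 0.6261, 0.0414]), 'grasp_force': np.float64(46.7867), 'opening': np.float64(0.0108)}
```

send_rows:
  linear:
    - [0, 0, 0]
    - [0, 0, 0]
    - [0, 0, 0.001]
    - [0, 0, 0.001]
    - [0, 0, 0.001]
    - [0, 0, 0.001]
    - [0, 0, 0]
  twist:
    - [0, 0, 0.25]
    - [0, 0, 0.25]
    - [0, 0, 0]
    - [0, 0, 0]
    - [0, 0, 0]
    - [0, 0, 0]
    - [0, 0, 0]
  gripper: [0, 0, 0, 0, 0, 0, 0]

```text
time: 11.28
ee_pos: [0.5761, -0.2731, 0.1053]
tcp_rot: [180.0, -0.0, 4.7]
wrist_force: [-4.1, 2.1, -7.0]
opening: 0.0104
grasp_force: 47.7
```

```bash
python3 s.py
```

```text
{'time': np.float64(11.275), 'ee_pos': array([ 0.5761, -0.2731,  0.1053]), 'tcp_rot': array([ 1.799849e+02, -3.460000e-02,  4.704600e+00]), 'wrist_force': array([-4.1281,  2.1254, -6.9502]), 'torque': array([0.5208, 0.9724, 0.0452]), 'grasp_force': np.float64(47.6657), 'opening': np.float64(0.0104)}
```

send_rows:
  linear:
    - [-0.0006, 0, 0.0006]
    - [0, 0, 0.0005]
    - [0, 0, 0]
    - [0, -0.002, 0]
    - [0, -0.003, 0]
    - [0, 0, 0]
  twist:
    - [0, 0, 0]
    - [0, 0, 0]
    - [0, 0, 0]
    - [0, 0, 0]
    - [0, 0, 0]
    - [0, 0, 0]
  gripper: [0, 0, 0, 0, 0, 0]

```text
time: 12.02
ee_pos: [0.5757, -0.2692, 0.1051]
tcp_rot: [179.8, -0.1, 4.7]
wrist_force: [-2.6, -4.7, 4.9]
opening: 0.0108
grasp_force: 49.1
```

```bash
python3 s.py
```

```text
{'time': np.float64(12.025), 'ee_pos': array([ 0.5757, -0.2692,  0.1051]), 'tcp_rot': array([ 1.798321e+02, -1.324000e-01,  4.652600e+00]), 'wrist_force': array([-2.6464, -4.7135,  4.883 ]), 'torque': array([-0.8839,  0.7436,  0.026 ]), 'grasp_force': np.float64(49.1448), 'opening': np.float64(0.0108)}
```

It slides freely with about 4.7 N of drag. I'm continuing along the rail.

send_rows:
  linear:
    - [-0.0002, -0.006, -0.0005]
    - [0, -0.008, 0]
    - [0, -0.008, 0]
    - [0, -0.008, 0]
    - [0, -0.008, 0]
    - [0, -0.008, 0]
    - [0, -0.006, 0]
    - [0, 0, 0]
  twist:
    - [0, 0, 0]
    - [0, 0, 0]
    - [0, 0, 0]
    - [0, 0, 0]
    - [0, 0, 0]
    - [0, 0, 0]
    - [0, 0, 0]
    - [0, 0, 0]
  gripper: [0, 0, 0, 0, 0, 0, 0, 0]

```text
time: 13.02
ee_pos: [0.5712, -0.2154, 0.105]
tcp_rot: [-180.0, -0.1, 4.7]
wrist_force: [0.0, -0.6, 6.7]
opening: 0.0107
grasp_force: 49.5
```

```bash
python3 s.py
```

```text
{'time': np.float64(13.025), 'ee_pos': array([ 0.5712, -0.2154,  0.105 ]), 'tcp_rot': array([-1.799915e+02, -1.130000e-01,  4.733100e+00]), 'wrist_force': array([ 0.0497, -0.6232,  6.6675]), 'torque': array([-0.1415, -0.017 ,  0.0236]), 'grasp_force': np.float64(49.4785), 'opening': np.float64(0.0107)}
```

send_rows:
  linear:
    - [0, -0.003, -0.0005]
    - [0, -0.003, 0]
    - [0, -0.002, 0]
    - [0, -0.001, 0]
    - [0, 0, 0]
  twist:
    - [0, 0, 0]
    - [0, 0, 0]
    - [0, 0, 0]
    - [0, 0, 0]
    - [0, 0, 0]
  gripper: [0, 0, 0, 0, 0]

```text
time: 13.65
ee_pos: [0.5704, -0.2071, 0.105]
tcp_rot: [180.0, -0.1, 4.7]
wrist_force: [3.8, -2.8, 5.0]
opening: 0.0107
grasp_force: 49.3
```

send_rows:
  linear:
    - [0, -0.001, 0]
    - [0, -0.001, 0]
    - [0, 0, 0]
  twist:
    - [0, 0, 0]
    - [0, 0, 0]
    - [0, 0, 0]
  gripper: [0, 0, 0]

```text
time: 14.02
ee_pos: [0.5702, -0.2053, 0.105]
tcp_rot: [180.0, -0.1, 4.7]
wrist_force: [3.3, -3.7, 5.3]
opening: 0.0112
grasp_force: 49.3
```

send_rows:
  linear:
    - [0.0004, -0.001, -0.0005]
    - [0, -0.0005, 0]
    - [0, 0, 0]
    - [0, 0, 0]
  twist:
    - [0, 0, 0]
    - [0, 0, 0]
    - [0, 0, 0]
    - [0, 0, 0]
  gripper: [0, 0, 0, 0]

```text
time: 14.52
ee_pos: [0.5701, -0.2038, 0.105]
tcp_rot: [-180.0, -0.0, 4.7]
wrist_force: [4.2, -3.2, 2.1]
opening: 0.0106
grasp_force: 49.0
```

send_rows:
  linear:
    - [0, -0.001, 0]
    - [0, 0, 0]
    - [0, 0, 0]
  twist:
    - [0, 0, 0]
    - [0, 0, 0]
    - [0, 0, 0]
  gripper: [0, 0, 0]

```text
time: 14.9
ee_pos: [0.5701, -0.2029, 0.1051]
tcp_rot: [180.0, -0.0, 4.7]
wrist_force: [3.4, -4.4, 3.1]
opening: 0.0108
grasp_force: 49.0
```

send_rows:
  linear:
    - [0, -0.001, 0]
    - [0, 0, 0]
    - [0, 0, 0]
  twist:
    - [0, 0, 0]
    - [0, 0, 0]
    - [0, 0, 0]
  gripper: [0, 0, 0]

```text
time: 15.28
ee_pos: [0.5698, -0.2024, 0.1051]
tcp_rot: [179.9, 0.0, 4.7]
wrist_force: [3.1, -5.8, 2.4]
opening: 0.0106
grasp_force: 49.0
```

```bash
python3 s.py
```

```text
{'time': np.float64(15.275), 'ee_pos': array([ 0.5698, -0.2024,  0.1051]), 'tcp_rot': array([1.799319e+02, 3.200000e-03, 4.654900e+00]), 'wrist_force': array([ 3.1238, -5.8316,  2.3905]), 'torque': array([-1.4579, -0.6853,  0.0398]), 'grasp_force': np.float64(49.0062), 'opening': np.float64(0.0106)}
```

send_rows:
  linear:
    - [0, -0.001, 0]
    - [0, 0, 0]
    - [0, 0, 0]
  twist:
    - [0, 0, 0]
    - [0, 0, 0]
    - [0, 0, 0]
  gripper: [0, 0, 0]

```text
time: 15.65
ee_pos: [0.5698, -0.2022, 0.1051]
tcp_rot: [179.9, 0.0, 4.6]
wrist_force: [3.1, -10.2, 1.0]
opening: 0.0107
grasp_force: 49.0
```

The force has climbed to 10 N with no further motion, so the stop is seated. I'm easing off, releasing, rising and going over the block.

send_rows:
  linear:
    - [0, 0.0012, 0]
    - [0, 0, 0]
    - [0, 0, 0]
    - [0, 0, 0]
    - [0, 0, -0.01]
    - [0, 0, -0.03]
    - [0, 0, -0.03]
    - [0, 0, -0.04]
  twist:
    - [0, 0, 0]
    - [0, 0, 0]
    - [0, 0, 0]
    - [0, 0, 0]
    - [0, 0, 0]
    - [0, 0, 0]
    - [0, 0, 0]
    - [0, 0, 0]
  gripper: [0, 30, 50, 60, 60, 60, 60, 60]

```text
time: 16.65
ee_pos: [0.5694, -0.2018, 0.2163]
tcp_rot: [-180.0, 0.0, 4.7]
wrist_force: [0.1, -0.3, -0.2]
opening: 0.0518
grasp_force: 0.0
```

send_rows:
  linear:
    - [0, 0.04, 0]
    - [0, 0.055, 0]
    - [0.025, 0.057, 0]
    - [0, 0, 0]
    - [0, 0, 0]
    - [0, 0, 0]
    - [0, 0, 0]
    - [0, 0, 0]
  twist:
    - [0, 0, 0]
    - [0, 0, 0]
    - [0, 0, 0]
    - [0, 0, -1]
    - [0, 0, -1]
    - [0, 0, -1]
    - [0, 0, -1]
    - [0, 0, -1]
  gripper: [70, 70, 70, 70, 70, 70, 70, 70]

```text
time: 17.65
ee_pos: [0.6071, -0.3514, 0.2158]
tcp_rot: [180.0, -0.0, 55.0]
wrist_force: [0.1, 0.1, -0.5]
opening: 0.0597
grasp_force: 0.0
```

send_rows:
  linear:
    - [0, 0, 0]
    - [0, 0, 0]
    - [0, 0, 0]
    - [0, 0, 0]
    - [0, 0, 0]
    - [0, 0, 0]
  twist:
    - [0, 0, -1]
    - [0, 0, -1]
    - [0, 0, -1]
    - [0, 0, -1]
    - [0, 0, 0]
    - [0, 0, 0]
  gripper: [70, 70, 70, 70, 70, 70]

```text
time: 18.4
ee_pos: [0.6072, -0.3515, 0.2154]
tcp_rot: [180.0, 0.0, 94.5]
wrist_force: [0.5, 0.3, 0.3]
opening: 0.0597
grasp_force: 0.0
```

```bash
python3 s.py; python3 - <<'E'
from h import *
o=bot.get_obs();im=camera("wrist")[:,:,::-1];cv2.imwrite("pics/w2.png",im)
np.save("w2.npy",np.r_[o["ee_pos"],o["tcp_rot"]])
E
```

```text
{'time': np.float64(18.4), 'ee_pos': array([ 0.6072, -0.3515,  0.2154]), 'tcp_rot': array([1.799873e+02, 4.400000e-03, 9.446410e+01]), 'wrist_force': array([0.4872, 0.3318, 0.2832]), 'torque': array([ 0.0091, -0.0288,  0.0591]), 'grasp_force': np.float64(0.0), 'opening': np.float64(0.0597)}
```

View pics/w2.png

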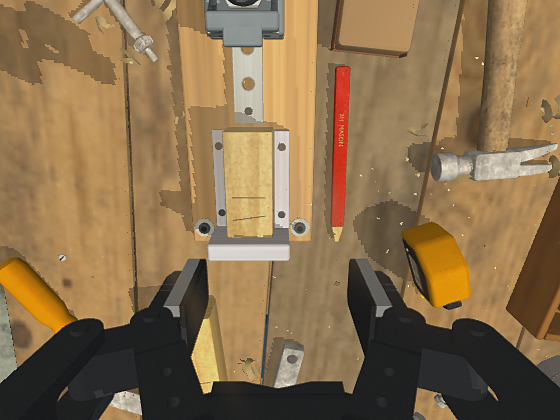

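The wrist view shows the block top at about (224–272, 132–237), free of the stop, which stands well back at the top of the picture. My TCP is about 25 mm too far in +x.

```bash
python3 - <<'E'
from h import *
s=np.load("w2.npy");C=cam("wrist",dict(ee_pos=s[:3],tcp_rot=s[3:]))
q=[pt(C,*p,.056) for p in((224,138),(271,138),(273,236),(226,237))]
for p in q: print(p.round(4))
c=sum(q)/4;d=q[0]-q[3];print(c,"w",np.linalg.norm(q[1]-q[0]),"l",np.linalg.norm(d),"yaw",np.degrees(np.arctan2(d[1],d[0])))
Rm=R.from_euler("xyz",s[3:],degrees=True).as_matrix();print(Rm.T@(np.r_[c[:2],.048]-s[:3]))
E
```

```text
[ 0.5615 -0.3153  0.056 ]
[ 0.5983 -0.3125  0.056 ]
[ 0.6061 -0.3951  0.056 ]
[ 0.5661 -0.3992  0.056 ]
[ 0.58298474 -0.35552094  0.056     ] w 0.036876412200640266 l 0.08395781663365874 yaw 93.13763584810503
[-0.00216193 -0.02445574  0.16739813]
```

send_rows:
  linear:
    - [-0.002, -0.0245, 0.02]
    - [0, 0, 0.05]
    - [0, 0, 0.05]
    - [0, 0, 0.03]
    - [0, 0, 0.017]
    - [0, 0, 0]
    - [0, 0, 0]
  twist:
    - [0, 0, 0]
    - [0, 0, 0]
    - [0, 0, 0]
    - [0, 0, 0]
    - [0, 0, 0]
    - [0, 0, 0]
    - [0, 0, 0]
  gripper: [75, 75, 75, 75, 75, 75, 75]

```text
time: 19.32
ee_pos: [0.5836, -0.3559, 0.0499]
tcp_rot: [179.9, 0.1, 94.7]
wrist_force: [0.9, 0.1, -0.2]
opening: 0.0639
grasp_force: 0.0
```

send_rows:
  linear:
    - [0, 0, 0]
    - [0, 0, 0]
    - [0, 0, 0]
    - [0, 0, 0]
    - [0, 0, 0]
  twist:
    - [0, 0, 0]
    - [0, 0, 0]
    - [0, 0, 0]
    - [0, 0, 0]
    - [0, 0, 0]
  gripper: [50, 30, 20, 20, 20]
  grip_force: 25

```text
time: 19.95
ee_pos: [0.5835, -0.3558, 0.0496]
tcp_rot: [179.9, 0.1, 94.7]
wrist_force: [-0.2, -0.1, 6.0]
opening: 0.0396
grasp_force: 26.5
```

```bash
python3 s.py
```

```text
{'time': np.float64(19.95), 'ee_pos': array([ 0.5835, -0.3558,  0.0496]), 'tcp_rot': array([1.798928e+02, 7.540000e-02, 9.467690e+01]), 'wrist_force': array([-0.2071, -0.1219,  5.9545]), 'torque': array([ 0.0615,  0.0132, -0.047 ]), 'grasp_force': np.float64(26.5317), 'opening': np.float64(0.0396)}
```

Gripped at 39.6 mm, as it should be. Lifting 60 mm, slowly at first.

send_rows:
  linear:
    - [0, 0, -0.003]
    - [0, 0, -0.006]
    - [0, 0, -0.01]
    - [0, 0, -0.02]
    - [0, 0, -0.03]
    - [0, 0, -0.01]
    - [0, 0, 0]
  twist:
    - [0, 0, 0]
    - [0, 0, 0]
    - [0, 0, 0]
    - [0, 0, 0]
    - [0, 0, 0]
    - [0, 0, 0]
    - [0, 0, 0]
  gripper: [20, 20, 20, 20, 20, 20, 20]

```text
time: 20.82
ee_pos: [0.5832, -0.3558, 0.1281]
tcp_rot: [179.9, 0.1, 94.7]
wrist_force: [-0.2, -0.1, -2.0]
opening: 0.0393
grasp_force: 25.7
```

```bash
python3 s.py
```

```text
{'time': np.float64(20.825), 'ee_pos': array([ 0.5832, -0.3558,  0.1281]), 'tcp_rot': array([1.79922e+02, 5.68000e-02, 9.46766e+01]), 'wrist_force': array([-0.2094, -0.1336, -2.0408]), 'torque': array([ 0.0499, -0.0476, -0.0289]), 'grasp_force': np.float64(25.7277), 'opening': np.float64(0.0393)}
```

send_rows:
  linear:
    - [0, -0.03, 0]
    - [0, -0.045, 0]
    - [0, -0.04, 0]
    - [0, -0.028, 0]
    - [0, 0, 0.03]
    - [0, 0, 0.035]
    - [0, 0, 0.02]
    - [0, 0, 0]
  twist:
    - [0, 0, 0]
    - [0, 0, 0]
    - [0, 0, 0]
    - [0, 0, 0]
    - [0, 0, 0]
    - [0, 0, 0]
    - [0, 0, 0]
    - [0, 0, 0]
  gripper: [20, 20, 20, 20, 20, 20, 20, 20]

```text
time: 21.82
ee_pos: [0.4389, -0.366, 0.0394]
tcp_rot: [-179.8, -0.2, 94.7]
wrist_force: [-0.5, -0.9, -0.1]
opening: 0.0392
grasp_force: 25.8
```

send_rows:
  linear:
    - [0, 0, 0.004]
    - [0, 0, 0.002]
    - [0, 0, 0.001]
    - [0, 0, 0.001]
    - [0, 0, 0]
  twist:
    - [0, 0, 0]
    - [0, 0, 0]
    - [0, 0, 0]
    - [0, 0, 0]
    - [0, 0, 0]
  gripper: [20, 20, 20, 20, 20]

```text
time: 22.45
ee_pos: [0.4404, -0.3672, 0.0342]
tcp_rot: [180.0, 0.0, 94.7]
wrist_force: [-0.2, 0.0, -0.6]
opening: 0.0395
grasp_force: 25.8
```

send_rows:
  linear:
    - [0, 0, 0.001]
    - [0, 0, 0.0005]
    - [0, 0, 0]
  twist:
    - [0, 0, 0]
    - [0, 0, 0]
    - [0, 0, 0]
  gripper: [20, 20, 20]

```text
time: 22.82
ee_pos: [0.4404, -0.3672, 0.0336]
tcp_rot: [180.0, 0.0, 94.7]
wrist_force: [-2.0, 2.5, 7.3]
opening: 0.0393
grasp_force: 26.6
```

It's touching the bench. Releasing and rising.

send_rows:
  linear:
    - [0, 0, 0]
    - [0, 0, 0]
    - [0, 0, 0]
    - [0, 0, -0.02]
    - [0, 0, -0.05]
    - [0, 0, -0.06]
    - [-0.03, -0.04, -0.03]
    - [0, 0, 0]
  twist:
    - [0, 0, 0]
    - [0, 0, 0]
    - [0, 0, 0]
    - [0, 0, 0]
    - [0, 0, 0]
    - [0, 0, 0]
    - [0, 0, 0]
    - [0, 0, 0]
  gripper: [55, 65, 70, 70, 70, 70, 70, 70]

```text
time: 23.82
ee_pos: [0.4021, -0.4025, 0.1957]
tcp_rot: [179.8, 0.2, 94.5]
wrist_force: [0.1, -0.0, -1.0]
opening: 0.0596
grasp_force: 0.0
```

```bash
python3 - <<'E'
from h import *
cv2.imwrite("pics/w3.png",camera("wrist")[:,:,::-1]);im=camera("top")[:,:,::-1]
cv2.imwrite("pics/t3.png",cv2.resize(im[140:330,160:430],None,fx=2.9,fy=2.9,interpolation=cv2.INTER_CUBIC))
E
```

```text
(no output)
```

View pics/w3.png

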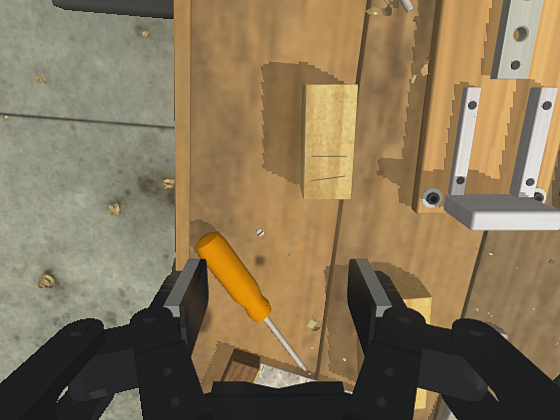

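View pics/t3.png

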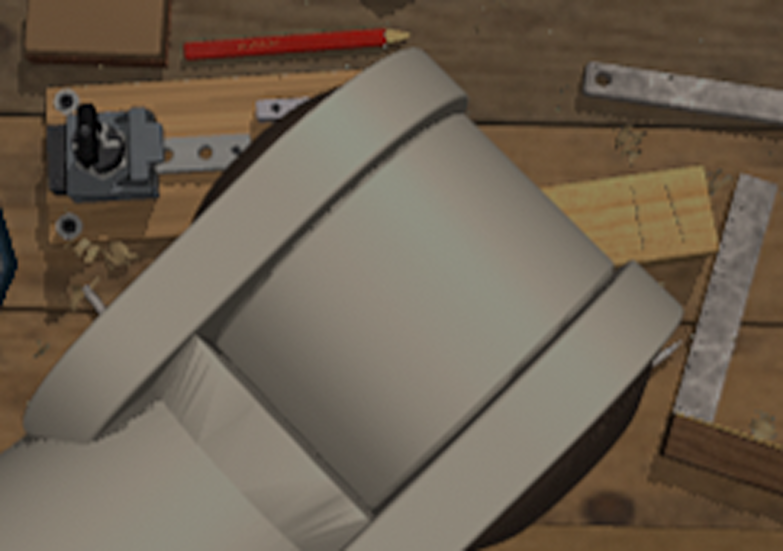

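The block lies flat on the bench at (330,140) in the wrist view, clear of the fixture, whose edge is at about x=415. In the top crop the stop is against the end block, with the T-handle square across the rail at (87,135).

```bash
python3 -c "
from workcell import ticket;print(ticket.job_done())"
```

```text
the job is handed in; nothing more can be done
None
```

I handed the job in at about 24 s: the plunger is parked in its rest notch, the stop is back against the end block, and the wooden block lies flat on the bench, clear of the fixture; no verdict came back, but the last pictures show all three.

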